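Clamp a shoe tree with the turnbuckle on a boot-stand tier

ROBOT

A 6-joint arm with a two-finger parallel gripper is mounted at the origin on the work surface. World frame = base frame: x ahead of the robot, y to its left, z up, the work surface at z = 0. Lengths are in mm, angles in degrees, forces in N, time in s.
With the tool pointing down it reaches from about 300 to 850 mm from the base axis. Payload 4.2 kg.
Tool frame: the origin (TCP) lies between the finger pads; the fingertips stand 19 mm ahead of it and the grasp point (between the pads) is the TCP (env.tips_ahead is the distance from the TCP to the fingertips, in mm); z points along the fingers, y is the direction in which the jaws open and shut (so a half turn about z gives the same grasp; the last joint's range is limited). The gripper opens to 91 mm and grips with 3 to 60 N. Pads are 32 mm wide; open, the fingers measure 118 mm over their backs; the gripper's body (76 mm by 178 mm) begins 60 mm behind the grasp point.
Start: joints at [61.937, 18.312, 89.639, -0, 72.044, -1.146], TCP at [260.311, 512.718, 232.976] pointing down, gripper open.
Joint ranges: [-177.97, 177.97], [-48.28, 115.42], [12.27, 149.76], [-77.06, 257.06], [2.81, 150.46], [-146.56, 146.56]. Speed limits (degrees/s): [147.25, 147.25, 180, 180, 180, 180].

INTERFACE

Orientations are given as [roll, pitch, yaw] about the fixed x, y, z axes, in that order (R = Rz(yaw) Ry(pitch) Rx(roll)).
In Python, from workcell import telemetry, viewer, job_done, env gives the robot as it stands. The module is installed in compiled form; this text tells all that it offers.
- The arm moves only by the shell command python3 -m jog 'ROWS' [FORCE]. ROWS is JSON, a list of rows, each a list of 3 entries, a list of its own where there are three numbers: the shift along the tool's x, y, z in cm, then the turn about the tool's z in degrees, then the opening, from 0 (shut) to 1 (fully open). A call has 1 to 10 rows; each row shifts and turns the pose as measured when the row begins, along the tool's axes as they then stand; what a row does not reach is not made up. A row lasts 1/8 s, in which the tool goes at most 62.5 mm and 10.7 degrees, less where a joint would pass 70% of its speed; a pose out of reach is approached as far as the arm can. A call is refused whole if a number of a shift passes 6.25 or a number of a turn 10.7, either way. A call with a gripper value outside its range is refused whole. The fingers move at their own pace and stop on an object; FORCE is the grip in N (left out, the last holds). Time passes only in rows, so rows that do not move let the fingers close. It gives the time, the measured TCP pose, the force and the opening at its end, in the units of the state.
- telemetry.state(): the state, without advancing time (a new reading comes with each control period).
- viewer.grab_frame(name): name is "scene" or "side" or "wrist"; returns a dict with "color" (384x512x3 uint8, red, green, blue), "K" (3x3 intrinsics, pixels), "k1" (the pictures are not rectified: a ray, as slopes to the right and down, at radius r is drawn at 1 + k1 r^2 times it, then the intrinsics apply), "rvec" (rotation vector, rad) and "tvec" (3), from world to camera coordinates, as OpenCV has them. Camera axes: x right, y down, z forward; pixel columns grow to the right and rows downward; lengths in mm; the calibration is good to about 2 mm. A picture is of the moment at which its call begins. There is no depth.
- job_done(): hands the job in, once; it reports no verdict.
The state is a dict: "time_s": time; "qpos": joint angles; "qvel": joint speeds; "effort": joint torques, N m; "ee_pos": TCP position; "ee_rot": TCP orientation; "force": force on the tool from outside, world axes, zero at the start; "torque": the same for the moment, N m; "gripper_width": finger opening in mm.
Only numpy, scipy, OpenCV 4.12 (cv2) and the standard library are available. Lean on these libraries where they do the work, as an engineer would, in place of code of your own. Each camera call takes 0.05 s, during which the arm holds its last target. There are 200 camera calls.

TASK

Lay the loose shoe tree that is on the tiled top flat on the black clamp tier, its heel block between the two jaw pads and its toe pointing away from the turnbuckle, and let go. Then turn the turnbuckle by its spokes so that both jaws draw in together until the heel is held firmly between both pads, but stop as soon as it is firm: overtightening cracks the hollow plastic heel. Leave the other things where they are.

Things in the scene. Friction and masses are not known exactly. Their poses are not given: they have to be found in the camera images.
- tree_mid (a point): Loose grey plastic shoe tree on the tiled top, 200 mm long, 60 wide, 50 high, 0.2 to 0.4 kg. Point: middle of its neck, a level bar 18 mm wide and high, 58 long, 32 mm above the underside; the centre of mass is within 15 mm. y runs from heel to toe, x across, z up. Grasp the neck across x. Toe piece: 60 wide, 40 high, 29 to 109 mm ahead of the point.
- tree: The same shoe tree; origin on its underside, 17 mm toward the toe from the middle of the neck. Same axes.
- tree_heel (a point): Centre of the same tree's heel block, 46 mm behind (-y) and 7 mm below the middle of the neck. The block is 48 mm wide with flat flanks and 50 high, from 29 to 87 mm behind the middle of the neck, rounded at the rear.
- tier: Black steel clamp tier, fixed: a plate 260 mm (x) by 320 (y), its top 12 mm above the tiles. Origin at tile level, 5 mm from under the plate's middle. x runs from jaw a to jaw b, parallel to the turnbuckle; y from the turnbuckle toward the shoe tree's place; z up.
- tier_seat (a point): Where the middle of the shoe tree's neck belongs, with the tree's y along the tier's y: 61 mm from the tier's origin along its y, 156 mm from the turnbuckle's axis, and 44 mm above the tiles, the neck's height when the tree lies on the plate. Axes as the tier's.
- seat_heel (a point): Where the centre of the heel block belongs, between the jaw pads: 46 mm back (-y) from tier_seat. At the start, 5 to 15 mm lie between a centred heel and each pad.
- jaw_a: Grey-painted jaw block on the tier's -x side, 20 mm thick, sliding along x; 51 mm high, 102 at the turnbuckle. Origin at tile level, mid-thickness, tier's y = 0. A screw stem holds its sprung cork pad, 26 mm wide and 30 high, centred 15 mm along +y and 38 mm above the tiles; the pad's face is 47 mm inward of the origin, give or take 4 mm: it is screwed in or out differently each time.
- jaw_b: The like jaw on the tier's +x side; its pad faces -x. A threaded end of the turnbuckle is fixed in each jaw.
- turnbuckle_mid (a point): Middle of the steel turnbuckle, on its level axis, 95 mm from the tier's origin along -y, 85 mm above the tiles. Axes turn with it: x along the axis; four polished round spokes, 10 mm thick, reach 60 mm from the axis along +y, -y, +z, -z. Shut fingertips can push them one by one from above: within 50 mm along x only the turnbuckle's body and rods, 17 mm in radius, rise above the axis.
- turnbuckle: The same turnbuckle, same origin and axes. Pushing an upper spoke toward the tier's +y (toward the shoe tree) tightens: each jaw moves in 2.2 mm per radian; 2 to 8 rad are needed. It takes 0.32 N m to turn it free: 5 to 10 N on a spoke, part of it upward where the fingertips rub along the tip of a slanting spoke. It stays where it is left.
- turnbuckle_load (a point): A point on the turnbuckle's axis, 30 mm from its middle toward jaw b. Feel: each newton by which both pads press the heel adds 0.0044 N m to the free 0.32. Firm is 30 N or more per pad (0.45 N m); about 60 N is good (0.58 N m); over 140 N (0.94 N m) the heel cracks. Springs behind the pads: once both touch, each radian more adds about 200 N. Above 70 N it springs back to 70 when let go.
- brush: Orange plastic shoe brush, 165 mm long, 39 high, lying on the tiles; leave it.
- bowl: White ceramic bowl, 130 mm across; leave it.
- multitool: Closed steel multi-tool, 100 mm long; leave it.
- tin: Round flat metal polish tin, 60 mm across, 26 high, standing on the tier's plate beside the shoe tree's place, near its +x edge; origin under it; leave it.
- horn: Flat steel shoehorn lying on the tiles; leave it.
Mind the look-alikes: they are no part of the job. Of the things that look like the tree, the smaller one is meant.

How it is judged (in metres and radians):
On the way, in this order (a step that is already met when the one before it is completed fails the run):
1. the shoe tree lies in its place between the jaws, let go (x of tree_mid in the frame of tier_seat between -0.012 and 0.012 m and y of tree_mid in the frame of tier_seat between -0.014 and 0.014 m and z of tree_mid in the frame of tier_seat between -0.006 and 0.006 m and angle between the y axis of tree_mid and the y axis of tier_seat, either way round below 0.15 rad and angle between tree_mid's own z axis and vertical below 0.12 rad and distance between tree_heel and seat_heel below 0.022 m and contact force between the fingers and tree below 0.5 N), for 0.2 s.
2. both jaws are drawn in and press the heel firmly (contact force between each of jaw_a, jaw_b and tree above 30 N), for 0.2 s.
At the end, for the whole second after the job is handed in: The shoe tree lies flat on the tier, neck within 12 mm (x), 14 mm (y) and 6 mm (height) and heel within 22 mm of their places, within 0.15 rad of the tier's y, toe away from the turnbuckle; each jaw presses it with 30 N or more; it is at rest, with the fingers off it and the turnbuckle (all of step 1 and all of step 2 and contact force between the fingers and turnbuckle below 0.5 N and linear speed of tree below 0.02 m/s); the robot touches nothing.
It fails at once if the heel is crushed: a jaw presses the shoe tree with more than 140 N (contact force between any of jaw_a, jaw_b and tree above 140 N).
It fails at once if the brush, bowl, multi-tool, tin or shoehorn is moved more than 30 mm (distance of any of brush, bowl, multitool, tin, horn from where it was at the start of the episode above 0.03 m).
It also fails if it takes over 72 s, if anything falls off the work surface, if the arm or the gripper's body presses on something with over 40 N, if the wrist force passes 120 N, or if a joint passes its speed limit or range.

## Working session

There is one attempt and no reset: what is moved stays moved. The work goes in short steps, Python scripts to look and compute and a shell command to move; the robot and the scene stay as the last step left them, time stands still between calls to the robot, and variables do not carry over. Pictures are saved under pics/ and viewed, about 8 in all and at most 12, crops included, and the job is handed in when it is done.

```bash
mkdir -p pics
cat > h.py <<'E'
import numpy as np, cv2, pickle
from workcell import telemetry, viewer
def grab(name, tag):
    f=viewer.grab_frame(name); pickle.dump(f,open(f'pics/{tag}.pkl','wb')); return f
def load(tag): return pickle.load(open(f'pics/{tag}.pkl','rb'))
def RT(f): return cv2.Rodrigues(np.array(f['rvec'],float))[0], np.array(f['tvec'],float).ravel()
def ray(f,uv):
    K=np.array(f['K'],float); p=np.array([(uv[0]-K[0,2])/K[0,0],(uv[1]-K[1,2])/K[1,1]]); s=p.copy()
    for _ in range(30): s=p/(1+f['k1']*(s@s))
    R,t=RT(f); return -R.T@t, R.T@np.array([s[0],s[1],1.])
def onz(f,uv,z):
    o,d=ray(f,uv); return o+d*(z-o[2])/d[2]
def tri(fu):
    A=np.zeros((3,3));b=np.zeros(3)
    for f,uv in fu:
        o,d=ray(f,uv);d=d/np.linalg.norm(d);P=np.eye(3)-np.outer(d,d);A+=P;b+=P@o
    x=np.linalg.solve(A,b)
    return x
def proj(f,X):
    R,t=RT(f);c=R@np.array(X,float)+t;s=c[:2]/c[2];s=s*(1+f['k1']*(s@s));K=np.array(f['K']);return np.array([K[0,0]*s[0]+K[0,2],K[1,1]*s[1]+K[1,2]])
E
python3 - <<'E'
from h import *
a=grab('scene','s0');b=grab('side','d0');w=grab('wrist','w0')
for n,f in zip(('scene','side','wrist'),(a,b,w)):
    o,d=ray(f,(256,192));print(n,o,d,f['k1'],f['K'][0][0])
im=np.vstack([np.hstack([cv2.resize(a['color'],(400,300)),cv2.resize(b['color'],(400,300))]),np.hstack([cv2.resize(w['color'],(400,300)),np.zeros((300,400,3),np.uint8)])])
cv2.imwrite('pics/v1.png',im[:,:,::-1])
print(telemetry.state())
E
```

```text
scene [1016.46885879  547.80418214 1250.51069913] [-0.38036929 -0.39639674 -0.83561739] -0.05930382357375936 450.0011441385593
side [226.26048921 879.60655843 855.93510895] [ 0.21373207 -0.72452957 -0.65551283] 0.018320161982355962 437.9578017877589
wrist [192.45539435 545.73233625 383.66324862] [ 0.2614931  -0.1108216  -0.95918289] -0.025243081632872783 329.9864669820193
{'time_s': 0.15, 'qpos': array([ 6.19370392e+01,  1.83428831e+01,  8.96893917e+01,  3.28795304e-04,
        7.20424915e+01, -1.14657739e+00]), 'qvel': array([-0.03349629, -0.15771507, -0.20983043,  0.00257055,  0.04070826,
       -0.0645921 ]), 'effort': array([ 4.14140777e-05, -4.12772834e+01, -2.32154828e+01,  7.25741987e-02,
        4.33612964e-02, -1.07868423e-04]), 'ee_pos': array([260.1404315 , 512.4074731 , 232.32333199]), 'ee_rot': array([-1.79925255e+02, -1.80867169e-03,  1.53083514e+02]), 'force': array([-0.2816437 , -0.14764597, -0.127629  ]), 'torque': array([-0.00539911,  0.031356  ,  0.03272111]), 'gripper_width': 91.05201045334358}
```

View pics/v1.png

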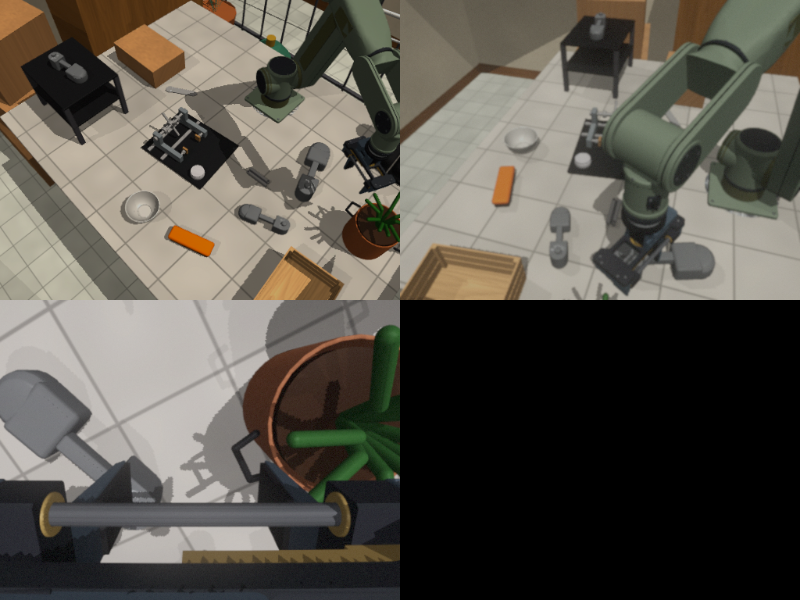

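The scene view shows the tier at about (190,150), two tree-like things on the tiles at (313,170) and (263,218), and one on a side table. I'll take enlarged crops next.

Run:
```python
from h import *
a=load('s0');c=a['color']
# trees crop + tier crop (4x)
t=c[170:310,290:430]; k=c[130:250,175:315]
def up(i,x0,y0,s):
    o=cv2.resize(i,None,fx=s,fy=s,interpolation=cv2.INTER_CUBIC)
    for x in range((x0+19)//20*20,x0+i.shape[1],20): cv2.putText(o,str(x),(int((x-x0)*s),8),0,.3,(255,0,0));o[::4,int((x-x0)*s)]=(255,0,0)
    for y in range((y0+19)//20*20,y0+i.shape[0],20): cv2.putText(o,str(y),(0,int((y-y0)*s)),0,.3,(255,0,0));o[int((y-y0)*s),::8]=(255,0,0)
    return o
A=up(t,290,170,4);B=up(c[130:250,180:240+60],180,130,5)
cv2.imwrite('pics/v2.png',np.vstack([B])[:,:,::-1])
cv2.imwrite('pics/v3.png',A[:,:,::-1])
```

```text
(no output)
```

View pics/v2.png

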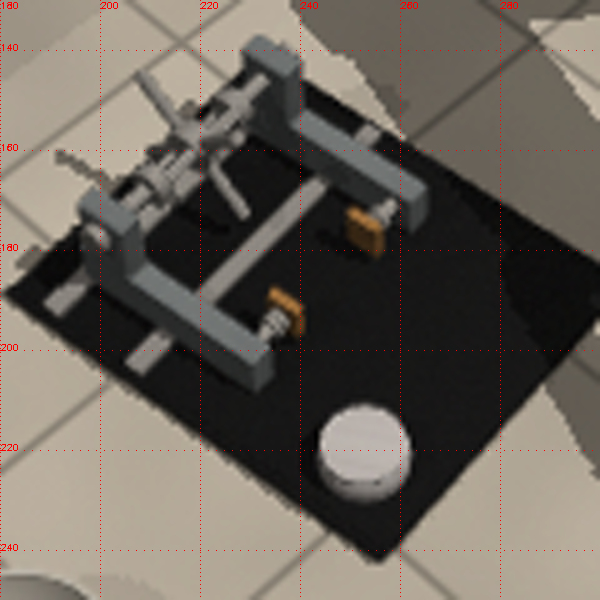

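View pics/v3.png

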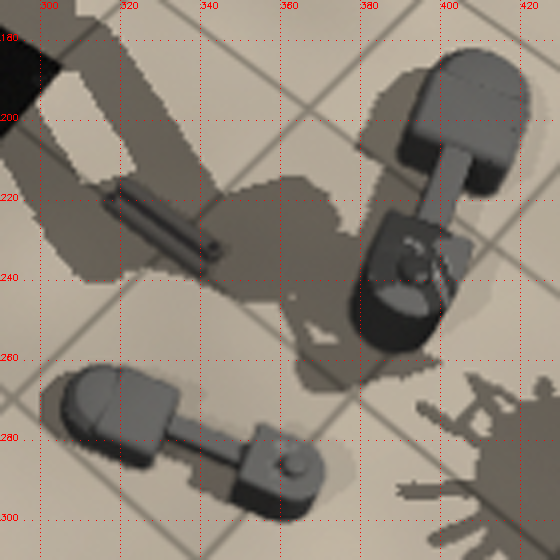

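Run:
```python
from h import *
a=load('s0')
np.set_printoptions(precision=1,suppress=True)
for n,uv,z in [('B neck front',(332,275),41),('B neck rear',(350,284),41),('B toe tip',(305,270),15),('B heel tip',(371,290),20),('A toe',(412,182),20),('A heel',(388,258),20),
 ('plate L',(181,188),12),('plate B',(256,242),12),('tin top',(252,216),38),
 ('jb outer end topcorners',(228,203),63),('',(234,199),63),('jb padtop',(234,188),65),('',(240.5,193),65),('ja padtop',(249,172),65),('',(256,176),65),('ja outer',(260,168),63),('',(265,168),63)]:
    print(n,onz(a,uv,z))
c=a['color'][100:260,200:320] 
d=load('d0')['color']
def up(i,x0,y0,s):
    o=cv2.resize(i,None,fx=s,fy=s,interpolation=cv2.INTER_CUBIC)
    for x in range((x0+19)//20*20,x0+i.shape[1],20): cv2.putText(o,str(x),(int((x-x0)*s),8),0,.3,(255,0,0));o[::4,int((x-x0)*s)]=(255,0,0)
    for y in range((y0+19)//20*20,y0+i.shape[0],20): cv2.putText(o,str(y),(0,int((y-y0)*s)),0,.3,(255,0,0));o[int((y-y0)*s),::8]=(255,0,0)
    return o
cv2.imwrite('pics/v4.png',up(d[120:350,180:290],180,120,2.6)[:,:,::-1])
```

```text
B neck front [514.5 331.9  41. ]
B neck rear [499.8 386.2  41. ]
B toe tip [547.5 260.1  15. ]
B heel tip [462.8 438.3  20. ]
A toe [ 63.9 306.2  20. ]
A heel [346.3 413.2  20. ]
plate L [ 616.3 -228.9   12. ]
plate B [582.7  90.4  12. ]
tin top [536.6  27.   38. ]
jb outer end topcorners [566.  -48.7  63. ]
 [542.7 -46.1  63. ]
jb padtop [515.  -75.1  65. ]
 [513.7 -46.7  65. ]
ja padtop [437.8 -85.8  65. ]
 [433.1 -58.3  65. ]
ja outer [400.3 -72.7  63. ]
 [388.9 -61.   63. ]
```

View pics/v4.png

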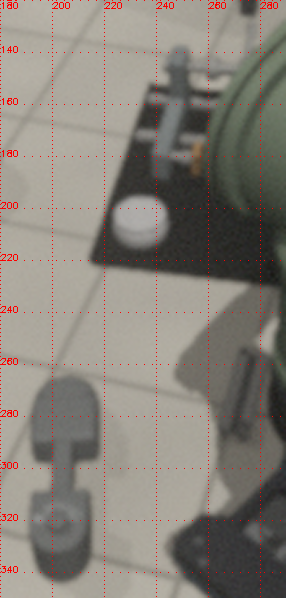

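Candidate B (scene (305..371, 270..290)) measures about 197 mm long, so it's the small tree; A comes out much longer. Plate edge measures 321 mm ✓, tier yaw ≈ 6°. I'll move above B and check it from the wrist.

```bash
python3 -m jog '[[[-4.8,-0.4,0],9.4,1],[[-4.8,0.4,0],9.4,1],[[-4.8,1,0],9.4,1],[[-4.8,1.5,0],9.4,1],[[-4.5,2,0],0,1],[[-3,1.5,0],0,1]]'
python3 - <<'E'
from h import *
np.set_printoptions(precision=1,suppress=True)
a=load('s0')
print('brush',onz(a,(217,296),20),onz(a,(273,320),20),'bowl',onz(a,(180,265),20),'mult',onz(a,(320,218),10),onz(a,(345,233),10))
s=telemetry.state();print(s['ee_pos'],s['ee_rot'],s['time_s'])
w=grab('wrist','w1');
for z in(32,):print(proj(w,(507,359,41)))
cv2.imwrite('pics/v5.png',cv2.resize(w['color'],(768,576))[:,:,::-1])
E
```

```text
time_s: 0.9
ee_pos: [488.9, 345.6, 229.9]
ee_rot: [-179.8, 0.1, 114.5]
force: [0.6, 0.9, -0.3]
gripper_width: 91.5
brush [785.7 136.   20. ] [723.4 297.9  20. ] bowl [798.5 -13.4  20. ] mult [379.1 174.3  10. ] [365.4 265.1  10. ]
[488.9 345.6 229.9] [-179.8    0.1  114.5] 0.9
[271.5 164.1]
```

View pics/v5.png

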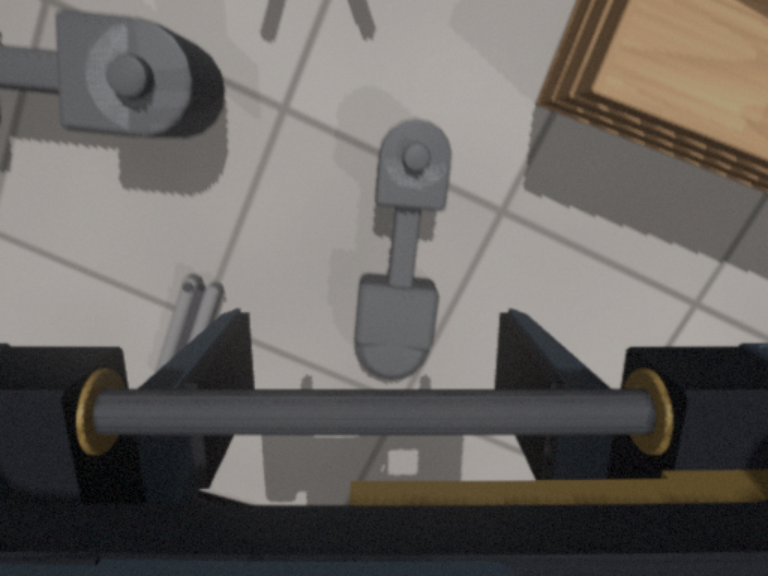

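The wrist view shows the tree with its neck middle at (269,164.5), toe end at (264,252) and heel end at (277,80). This agrees with the scene-based prediction of (271.5,164).

Run:
```python
from h import *
np.set_printoptions(precision=1,suppress=True)
a=load('s0');w=load('w1')
print('tri mid',tri([(a,(341,279.5)),(w,(269,164.7))]))
n1=onz(w,(407/1.5,208/1.5),41);n2=onz(w,(400/1.5,286/1.5),41)
print(n1,n2,(n1+n2)/2,np.linalg.norm(n2-n1),np.degrees(np.arctan2(*(n2-n1)[1::-1])))
m=(n1+n2)/2
h=onz(w,(417/1.5,120/1.5),45);t=onz(w,(396/1.5,379/1.5),20);print(h,t,np.degrees(np.arctan2(*(t-h)[1::-1])),np.linalg.norm((t-h)[:2]))
# edges: heel flank mid vs toe flank mid
hh=(onz(w,(377/1.5,205/1.5),50)+onz(w,(444.5/1.5,209/1.5),50))/2; tt=(onz(w,(362/1.5,277/1.5),40)+onz(w,(436/1.5,281/1.5),40))/2
print(hh,tt,np.degrees(np.arctan2(*(tt-hh)[1::-1])),(hh+tt)/2)
```

```text
tri mid [505.4 357.7  37.1]
[495.3 383.   41. ] [514.8 330.6  41. ] [505.1 356.8  41. ] 55.892864316347946 -69.56617484731993
[476.2 437.5  45. ] [548.8 253.9  20. ] -68.42533354084911 197.51613076251246
[496.3 385.5  50. ] [512.1 334.8  40. ] -72.6712101122798 [504.2 360.2  45. ]
```

```bash
python3 -m jog '[[[0.5,1.8,2],3.5,0.8],[[0,0,6],0,0.6],[[0,0,5],0,0.6],[[0,0,3],0,0.6],[[0,0,0],0,0.6]]' 25
```

```text
time_s: 1.58
ee_pos: [508.2, 353.9, 65.0]
ee_rot: [-179.9, 0.2, 110.6]
force: [-0.6, 0.4, -0.3]
gripper_width: 54.4
```

```bash
python3 -m jog '[[[0.3,-0.1,1.8],0,0.6],[[0.1,0,1.4],0,0.6],[[0,0,0.1],0,0],[[0,0,0],0,0],[[0,0,0],0,0],[[0,0,0],0,0]]' 25
```

```text
time_s: 2.33
ee_pos: [507.6, 359.2, 34.2]
ee_rot: [179.7, 0.1, 110.6]
force: [-2.2, -0.1, -1.8]
gripper_width: 17.6
```

```bash
python3 -m jog '[[[0,0,-2.5],0,0],[[0,0,-3],0,0],[[-5,0,0],-10.6,0],[[0,0,0],-10.6,0],[[0,0,0],-10.6,0],[[0,0,0],-10.6,0],[[0,0,0],-10.6,0],[[0,0,0],-10.6,0],[[0,0,0],-10.6,0],[[0,0,0],-10.6,0]]' 25
```

```text
time_s: 3.58
ee_pos: [522.2, 308.1, 86.4]
ee_rot: [-179.7, -0.2, -163.3]
force: [0.3, -0.1, -4.4]
gripper_width: 17.6
```

```bash
python3 -m jog '[[[0,0,2],0,0],[[0,0,2],0,0],[[0,0,0.6],0,0],[[0,0,0.1],0,0]]' 25
```

```text
time_s: 4.08
ee_pos: [521.5, 307.2, 37.6]
ee_rot: [-179.7, -0.3, -163.2]
force: [0.2, 0.9, -3.8]
gripper_width: 17.7
```

```bash
python3 -m jog '[[[0,0,0.3],0,0],[[0,0,0.2],0,0]]' 25
```

```text
time_s: 4.32
ee_pos: [521.9, 307.3, 34.3]
ee_rot: [-179.7, -0.2, -163.2]
force: [-5.1, -3.6, 9.5]
gripper_width: 18.0
```

```bash
python3 -m jog '[[[0,0,0],0,0.4],[[0,0,0],0,0.5],[[0,0,-3],0,0.5],[[0,0,-4],0,0.5],[[0,0,0],10.6,0.5],[[0,0,0],10.6,0.5],[[0,0,0],10.6,0.5],[[0,0,0],10.6,0.5],[[0,0,0],10.6,0.5],[[0,0,0],10.6,0.5]]' 25; python3 -m jog '[[[0,0,0],10.6,0.5],[[0,0,0],10.6,0.5],[[0,0,0],10.6,0.5],[[0,0,0],10.6,0.5],[[0,0,0],10.6,0.5],[[0,0,0],10.6,0.5],[[0,0,0],10.6,0.5],[[0,0,0],10.6,0.5],[[0,0,0],10.6,0.5]]' 25
```

```text
time_s: 5.58
ee_pos: [526.8, 310.8, 112.5]
ee_rot: [179.4, 0.4, 132.1]
force: [-0.3, -0.3, -0.0]
gripper_width: 45.5
time_s: 6.7
ee_pos: [530.3, 313.3, 116.5]
ee_rot: [179.7, -1.4, 35.5]
force: [0.3, -0.4, 0.1]
gripper_width: 45.8
```

```bash
python3 -m jog '[[[0,0,0],9.3,0.5],[[0,0,0],9,0.5],[[-0.9,0.3,0],0,0.5],[[0,0,0],0,0.5]]' 25
python3 - <<'E'
from h import *
np.set_printoptions(precision=1,suppress=True)
s=telemetry.state();print(s['ee_pos'],s['ee_rot'],s['qpos'])
w=grab('wrist','w2');d=grab('side','d2')
cv2.imwrite('pics/v6.png',np.hstack([w['color'],d['color'][:,150:]])[:,:,::-1][:,:800])
print(proj(w,(521.9,307.3,41)))
E
```

```text
time_s: 7.2
ee_pos: [522.9, 308.2, 117.6]
ee_rot: [-179.8, -1.6, 16.8]
force: [-0.4, -0.5, -0.3]
gripper_width: 45.6
[522.9 308.2 117.6] [-179.8   -1.6   16.8] [ 29.5  25.6  96.   -0.2  56.8 102.9]
[249.1 206.4]
```

View pics/v6.png

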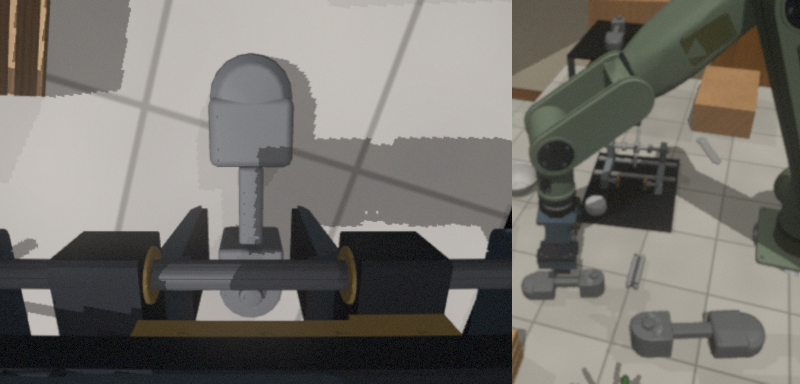

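The tree lies flat and aligned with the gripper, its neck centred at column 250.

```bash
python3 -m jog '[[[0,0,4.5],0,0.5],[[0,0,2.5],0,0.5],[[0,0,1],0,0.5],[[0,0,0.3],0,0.5]]' 25;  python3 -m jog '[[[0,0,0],0,0],[[0,0,0],0,0],[[0,0,0],0,0],[[0,0,0],0,0]]' 30
```

```text
time_s: 7.8
ee_pos: [528.1, 310.9, 34.6]
ee_rot: [-179.7, -2.0, 16.9]
force: [0.2, -0.5, -0.4]
gripper_width: 45.7
time_s: 8.3
ee_pos: [529.3, 311.3, 36.8]
ee_rot: [-179.7, -2.2, 17.0]
force: [-0.3, -0.3, -2.8]
gripper_width: 17.8
```

Run:
```python
from h import *
def up(i,x0,y0,s):
    o=cv2.resize(i,None,fx=s,fy=s,interpolation=cv2.INTER_CUBIC)
    for x in range((x0+19)//20*20,x0+i.shape[1],20): cv2.putText(o,str(x),(int((x-x0)*s),8),0,.3,(255,0,0));o[::4,int((x-x0)*s)]=(255,0,0)
    for y in range((y0+19)//20*20,y0+i.shape[0],20): cv2.putText(o,str(y),(0,int((y-y0)*s)),0,.3,(255,0,0));o[int((y-y0)*s),::8]=(255,0,0)
    return o
c=load('d2')['color']
cv2.imwrite('pics/v7.png',up(c[130:235,215:335],215,130,5.5)[:,:,::-1])
```

```text
(no output)
```

View pics/v7.png

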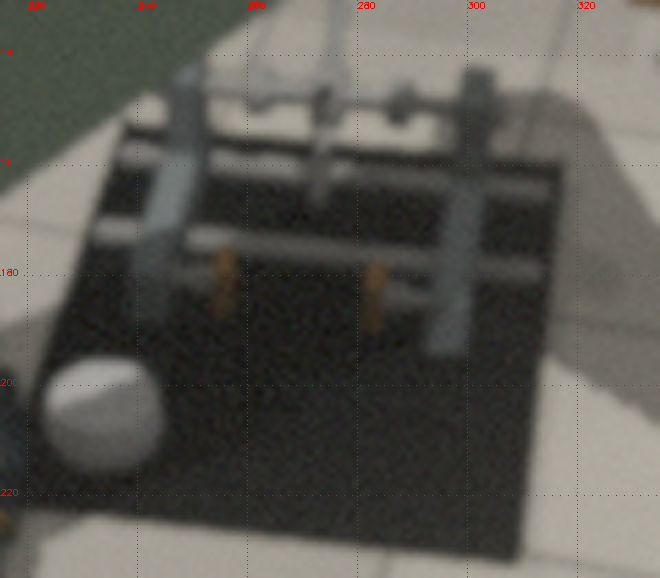

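Run:
```python
from h import *
from scipy.optimize import least_squares
np.set_printoptions(precision=1,suppress=True)
a=load('s0');d=load('d2');d0=load('d0')
obs=[(a,(181,188),1,-1),(a,(256,242),1,1),(d,(309,232),-1,1),(d,(317.2,160),-1,-1),(d,(238.3,153.6),1,-1),(d0,(214,221),1,1)]
def P(p,x,y,z):
    c,s=np.cos(p[2]),np.sin(p[2]);return [p[0]+c*x-s*y,p[1]+s*x+c*y,z]
for sel in (obs,obs[:2],obs[2:]):
    r=least_squares(lambda p:np.concatenate([proj(f,P(p,130*i,160*j,12))-uv for f,uv,i,j in sel]),[470,-82,.1])
    print(r.x[:2],np.degrees(r.x[2]),r.fun)
r=least_squares(lambda p:np.concatenate([proj(f,P(p,130*i,160*j,12))-uv for f,uv,i,j in obs]),[470,-82,.1]);p=r.x
np.save('tier.npy',p)
print('corner tri z',tri([(a,(256,242)),(d0,(214,221))]),tri([(a,(181,188)),(d,(238.3,153.6))]))
inv=lambda X:(lambda q:np.array([np.cos(p[2])*q[0]+np.sin(p[2])*q[1],-np.sin(p[2])*q[0]+np.cos(p[2])*q[1]]))(np.array(X[:2])-p[:2])
# pads: face bottom corners / tops
for n,f,uv,z in [('pad b s top near',a,(240.5,193),53),('b s top far',a,(234,188),53),('pad a s top',a,(249,172),53),('a',a,(256,176),53),
  ('b d',d,(257.5,175.5),53),('b d bot',d,(257.5,187),23),('a d',d,(282,178),53),('a d bot',d,(282.3,190),23),
  ('hub s',a,(219,156),85),('hub d',d,(274,149),85),('jb turnb top',a,(201,170),102),('ja turnb top',a,(236,141),102),('axis jb end', a,(199,178),85)]:
    X=onz(f,uv,z);print(n,X,'tier',inv(X))
```

```text
[468.1 -81.3] 5.977331017944257 [ 0.9 -0.1  0.7 -0.2 -0.2 -0.2  0.1  0.2 -0.7 -1.  -0.3 -0.7]
[470.3 -82.9] 6.042024575136576 [ 0.1  0.1 -0.1 -0.1]
[467.  -79.8] 6.1021518904183445 [ 0.3  0.2  0.3  0.5 -0.6 -0.6 -0.  -0.2]
corner tri z [581.   88.7   6.8] [ 613.9 -233.8    3.5]
pad b s top near [508.6 -52.7  53. ] tier [43.3 24.2]
b s top far [510.  -81.4  53. ] tier [41.7 -4.5]
pad a s top [432.  -92.2  53. ] tier [-37.  -7.]
a [427.2 -64.4  53. ] tier [-38.8  21.1]
b d [504.1 -79.8  53. ] tier [36.  -2.2]
b d bot [499.8 -63.8  23. ] tier [33.4 14.2]
a d [432.5 -87.4  53. ] tier [-36.   -2.3]
a d bot [426.5 -69.9  23. ] tier [-40.2  15.7]
hub s [ 471.2 -191.4   85. ] tier [  -8.4 -109.8]
hub d [ 479.8 -177.5   85. ] tier [  1.7 -96.9]
jb turnb top [ 556.8 -180.   102. ] tier [  78.  -107.4]
ja turnb top [ 397.5 -186.7  102. ] tier [-81.1 -97.5]
axis jb end [ 575.1 -171.6   85. ] tier [  97.1 -101. ]
```

```bash
python3 -m jog '[[[0,0,-4.5],0,0],[[0,0,-4.5],-9.9,0],[[0,0,-1.5],-9.9,0],[[0,0,0],-9.9,0],[[0,0,0],-9.9,0],[[0,0,0],-9.9,0],[[0,0,0],-9.9,0],[[0,0,0],-9.9,0],[[0,0,0],-9.9,0]]'; python3 -m jog '[[[-4.5,-1.5,0],0,0],[[-4.5,-1.5,0],0,0],[[-4.5,-1.5,0],0,0],[[-4.5,-1.5,0],0,0],[[-4.5,-1.5,0],0,0],[[0,0,0],0,0]]'
```

```text
time_s: 9.43
ee_pos: [520.3, 307.4, 139.6]
ee_rot: [178.6, -0.4, 98.8]
force: [-0.7, -1.1, -4.4]
gripper_width: 17.8
time_s: 10.18
ee_pos: [476.8, 67.4, 133.1]
ee_rot: [179.0, -0.4, 99.0]
force: [0.4, 1.0, -3.8]
gripper_width: 18.0
```

```bash
python3 -m jog '[[[-4,-1.2,0],3,0],[[-3.5,-1,0],0,0],[[-0.6,-0.1,0],0,0],[[0,0,1],0,0]]'
```

```text
time_s: 10.68
ee_pos: [465.8, -15.5, 122.0]
ee_rot: [178.8, -0.5, 96.0]
force: [0.4, -0.7, -4.5]
gripper_width: 17.6
```

```bash
python3 -m jog '[[[-0.2,-0.4,1.5],0,0],[[-0.1,0,0.5],0,0],[[0,0,0],0,0]]'
python3 - <<'E'
from h import *
a=grab('scene','s3');d=grab('side','d3')
A=cv2.resize(a['color'][120:260,170:310],None,fx=4,fy=4,interpolation=2);B=cv2.resize(d['color'][120:250,210:330][:, :],None,fx=2,fy=2,interpolation=2)
o=np.zeros((560,800,3),np.uint8);o[:,:560]=A;o[:260,560:]=B
cv2.imwrite('pics/v8.png',o[:,:,::-1])
E
```

```text
time_s: 11.05
ee_pos: [462.5, -15.6, 99.5]
ee_rot: [178.9, -0.6, 96.1]
force: [0.7, 0.4, -3.0]
gripper_width: 17.6
```

View pics/v8.png

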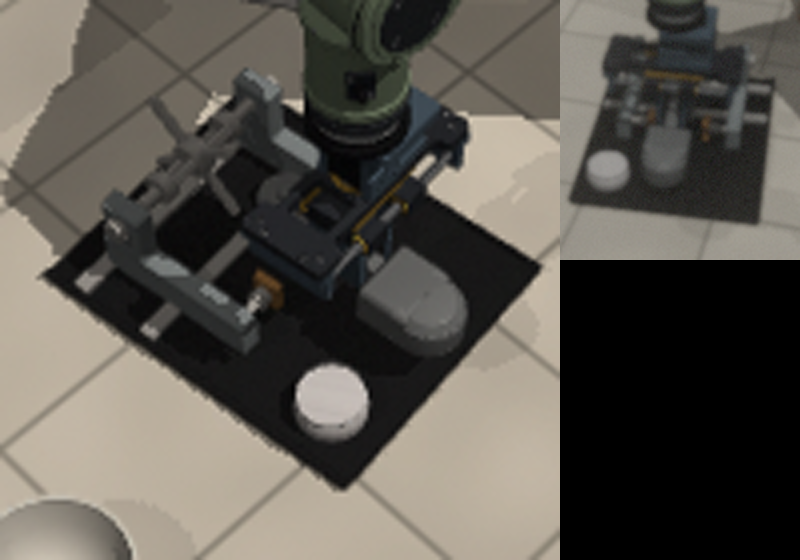

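The view shows the tree held above the plate: heel over the pad zone, toe pointing away, tin clear. I'll check the toe position numerically.

Run:
```python
from h import *
np.set_printoptions(precision=1,suppress=True)
a=load('s3');p=np.load('tier.npy')
c,s=np.cos(p[2]),np.sin(p[2])
W=lambda x,y,z:np.array([p[0]+c*x-s*y,p[1]+s*x+c*y,z])
# back top corners of toe, tree at seat plate (0,56): y=56+29, z 63+40
for x in(-30,30): print(4*(proj(a,W(x,85,103))-[170,120]))
print('tip top',4*(proj(a,W(0,56+109,85))-[170,120]),4*(proj(a,W(0,56+109,63))-[170,120]))
print('tin',inv:=None)
t=onz(a,(170+332/4,120+395/4),38);q=t[:2]-p[:2];print(c*q[0]+s*q[1],-s*q[0]+c*q[1])
```

```text
[399.9 235.8]
[351.4 286.3]
tip top [457.8 328.1] [456.7 343.2]
tin None
85.12083910708529 109.32926432276135
```

```bash
python3 -m jog '[[[-0.4,-0.1,1.5],0,0],[[0,0,1.5],0,0],[[0,0,1],0,0],[[0,0,0.5],0,0]]'
```

```text
time_s: 11.65
ee_pos: [466.1, -18.8, 56.0]
ee_rot: [178.5, -0.5, 96.2]
force: [0.1, 0.3, -3.2]
gripper_width: 18.1
```

```bash
python3 -m jog '[[[0,-0.5,0.2],0,0],[[0,-0.1,0.2],0,0],[[0,0,0.3],0,0],[[0,0,0.1],0,0]]'
```

```text
time_s: 12.15
ee_pos: [460.9, -19.8, 49.2]
ee_rot: [178.4, -0.5, 96.3]
force: [-2.1, -2.1, 5.2]
gripper_width: 18.2
```

```bash
python3 -m jog '[[[0,0,0],0,0.35],[[0,0,0],0,0.4],[[0,0,-2],0,0.4],[[0,0,-5],0,0.4],[[0,0,-6],0,0.4],[[-4,0,-4],0,0.2],[[0,0,0],0,0]]'
python3 - <<'E'
from h import *
w=grab('wrist','w4');a=grab('scene','s4');d=grab('side','d4')
o=np.zeros((600,800,3),np.uint8);o[:345,:460]=cv2.resize(w['color'],(460,345));o[:340,460:]=cv2.resize(a['color'][120:245,175:300],(340,340),interpolation=2)
cv2.imwrite('pics/v9.png',o[:345,:,::-1])
E
```

```text
time_s: 13.02
ee_pos: [462.3, -61.6, 224.3]
ee_rot: [178.1, -0.5, 96.3]
force: [0.7, 0.2, -0.2]
gripper_width: 19.6
```

View pics/v9.png

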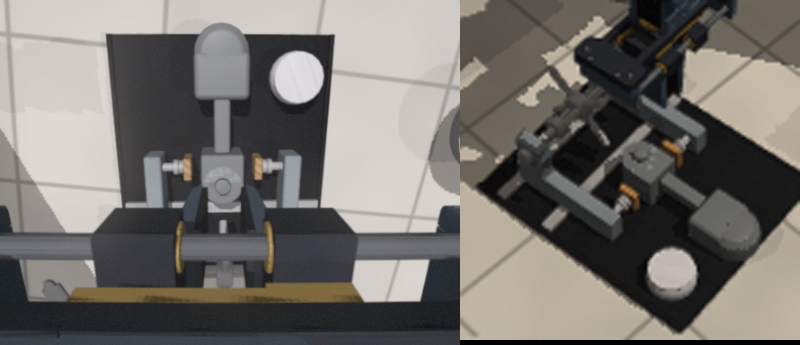

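The tree lies between the pads, aligned. Pad faces are at columns 193 and 253 and the heel spans 201–243 in the 0.9-scale wrist view. I'll measure it.

Run:
```python
from h import *
np.set_printoptions(precision=1,suppress=True)
w=load('w4');a=load('s4');p=np.load('tier.npy');k=460/512
c,s=np.cos(p[2]),np.sin(p[2])
def T(X): q=X[:2]-p[:2];return np.array([c*q[0]+s*q[1],-s*q[0]+c*q[1]])
for n,uv,z in [('neck f',(221.5,99),53),('neck r',(221.5,147),53),('padA near',(193,180),53),('padA far',(192,154),53),('padB far',(253,154),53),('padB near',(252,179),53),('heel L',(201,150),62),('heel R',(243,150),62),('plate TL',(107,35),12),('plate TR',(334,35),12),('spoke tip?',(222,222),130)]:
    print(n,T(onz(w,(uv[0]/k,uv[1]/k),z)))
for uv in [(550,72),(605,143),(578,107)]: print('scene px',175+(uv[0]-460)*125/340,120+uv[1]*125/340)
W=lambda x,y,z:np.array([p[0]+c*x-s*y,p[1]+s*x+c*y,z])
# spoke angle fit in s0 : predicted tips for angles, tier origin (0,-5)
a0=load('s0');d2=load('d2')
for ang in range(0,90,10):
    t=np.radians(ang);print(ang,[tuple(np.round(proj(f,W(0,-100+60*np.sin(t+i*np.pi/2),85+60*np.cos(t+i*np.pi/2)))).astype(int)) for f in(a0,d2) for i in range(4)])
print(tri([(a,(208,146.5)),(a,(208,146.5))]) if 0 else '')
```

```text
neck f [-1.2 82.5]
neck r [-1.1 30.5]
padA near [-33.5  -7.7]
padA far [-33.9  22.6]
padB far [34.2 22.4]
padB near [34.  -6.9]
heel L [-23.4  29. ]
heel R [22.  28.9]
plate TL [-130.   151.8]
plate TR [130.  154.4]
spoke tip? [ -2.5 -23.6]
scene px 208.08823529411765 146.47058823529412
scene px 228.30882352941177 172.5735294117647
scene px 218.38235294117646 159.33823529411765
0 [(np.int64(218), np.int64(147)), (np.int64(233), np.int64(168)), (np.int64(221), np.int64(170)), (np.int64(206), np.int64(150)), (np.int64(275), np.int64(132)), (np.int64(272), np.int64(160)), (np.int64(274), np.int64(164)), (np.int64(277), np.int64(137))]
10 [(np.int64(220), np.int64(149)), (np.int64(233), np.int64(170)), (np.int64(219), np.int64(168)), (np.int64(206), np.int64(148)), (np.int64(275), np.int64(134)), (np.int64(272), np.int64(163)), (np.int64(275), np.int64(162)), (np.int64(277), np.int64(135))]
20 [(np.int64(223), np.int64(151)), (np.int64(233), np.int64(171)), (np.int64(216), np.int64(166)), (np.int64(206), np.int64(147)), (np.int64(274), np.int64(137)), (np.int64(272), np.int64(165)), (np.
[... 919 characters left out ...]
09), np.int64(157)), (np.int64(211), np.int64(144)), (np.int64(272), np.int64(150)), (np.int64(273), np.int64(168)), (np.int64(277), np.int64(147)), (np.int64(276), np.int64(129))]
70 [(np.int64(232), np.int64(164)), (np.int64(225), np.int64(172)), (np.int64(207), np.int64(154)), (np.int64(213), np.int64(145)), (np.int64(272), np.int64(154)), (np.int64(273), np.int64(167)), (np.int64(277), np.int64(144)), (np.int64(276), np.int64(129))]
80 [(np.int64(233), np.int64(166)), (np.int64(223), np.int64(171)), (np.int64(207), np.int64(152)), (np.int64(216), np.int64(146)), (np.int64(272), np.int64(157)), (np.int64(274), np.int64(166)), (np.int64(277), np.int64(140)), (np.int64(276), np.int64(130))]
```

```bash
python3 -m jog '[[[-5,0.1,0],0,0],[[-5,0.1,0],0,0],[[-5,0,0],0,0],[[-4,0,0],0,0],[[0,0,4],0,0],[[0,0,3],0,0],[[0,0,0],0,0]]' 20; python3 -c "
from h import *
s=telemetry.state();p=np.load('tier.npy');q=s['ee_pos'][:2]-p[:2];c,n=np.cos(p[2]),np.sin(p[2]);print('tier',c*q[0]+n*q[1],-n*q[0]+c*q[1],s['force'],s['torque'])
w=grab('side','d5');a=grab('scene','s5')
o=np.hstack([cv2.resize(a['color'][110:200,170:260],(400,400),interpolation=2),cv2.resize(w['color'][100:200,210:310],(400,400),interpolation=2)])
cv2.imwrite('pics/v10.png',o[:,:,::-1])"
```

```text
time_s: 14.05
ee_pos: [482.5, -252.5, 135.8]
ee_rot: [179.5, -0.2, 97.2]
force: [-0.4, -7.0, 3.3]
gripper_width: 0.1
tier -3.425506142001568 -171.80419651325818 [-0.42777277 -6.9945523   3.28358784] [-1.30332001  0.14905347  0.04957722]
```

View pics/v10.png

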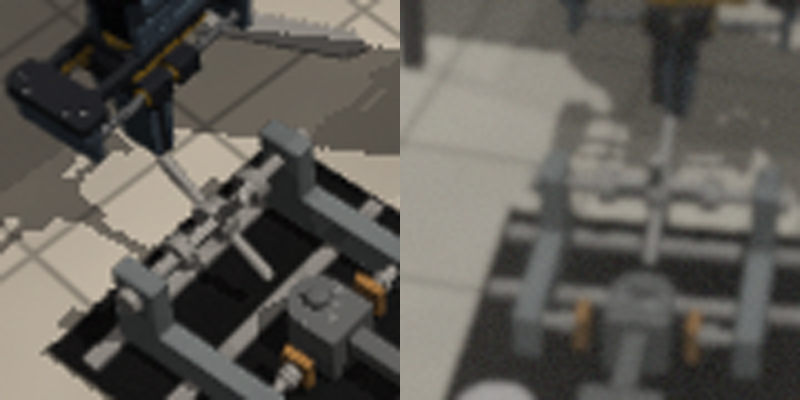

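Fingers behind the spokes already lightly touch the rear spoke tip. The geometry shows spokes at about -60° and +30°. I'll raise, insert between them and push the +30° spoke first.

```bash
python3 -m jog '[[[-1,0,-2],0,0],[[0,0,-3],0,0],[[3.5,0.2,0],0,0],[[3,0.1,0],0,0],[[0.4,0,0],0,0],[[0,0,0],0,0]]' 20
cat >> h.py <<'E'
def show():
    s=telemetry.state();p=np.load('tier.npy');q=s['ee_pos'][:2]-p[:2];c,n=np.cos(p[2]),np.sin(p[2])
    y=-n*q[0]+c*q[1]+101; F=s['force'];M=s['torque']
    fy=-n*F[0]+c*F[1]; mx=c*M[0]+n*M[1]
    print('tier x %.1f yrel %.1f tipz %.1f | f_y %.1f f_z %.1f mx %.2f'%(c*q[0]+n*q[1],y,s['ee_pos'][2]-19,fy,F[2],mx),'t',s['time_s'])
E
python3 -c "
from h import *
show()"
```

```text
time_s: 14.9
ee_pos: [473.9, -185.9, 176.5]
ee_rot: [-179.5, -1.0, 97.4]
force: [0.7, -0.1, 0.4]
gripper_width: 0.6
tier x -5.1 yrel -3.7 tipz 157.5 | f_y -0.1 f_z 0.4 mx -0.06 t 14.9
```

```bash
python3 -m jog '[[[-0.6,0.4,2],0,0],[[0,0,2],0,0],[[0,0,0.8],0,0],[[0,0,0],0,0]]' 20; python3 -c "
from h import *
show()"
```

```text
time_s: 15.4
ee_pos: [479.8, -193.6, 125.9]
ee_rot: [-179.5, -0.9, 97.4]
force: [0.7, -0.7, 0.1]
gripper_width: 0.6
tier x 0.0 yrel -11.9 tipz 106.9 | f_y -0.7 f_z 0.1 mx -0.27 t 15.4
```

```bash
for i in 1; do python3 -m jog '[[[0.8,0,-0.1],0,0],[[0.8,0,0],0,0]]'|grep force; python3 -c "
from h import *
show()"; python3 -m jog '[[[0.8,0,0],0,0],[[0.8,0,0],0,0]]' |grep force; python3 -c "
from h import *
show()"; done
```

```text
force: [-0.3, -13.0, 1.6]
tier x 2.6 yrel -3.8 tipz 110.9 | f_y -12.9 f_z 1.6 mx -2.34 t 15.65
force: [-1.2, -10.0, 3.2]
tier x 3.6 yrel 5.5 tipz 114.1 | f_y -9.8 f_z 3.2 mx -1.79 t 15.9
```

```bash
cat >> h.py <<'E'
    zc=s['ee_pos'][2]-19-85; print('torque if edge contact',(-fy*zc+F[2]*(y+16))/1000,'phi',np.degrees(np.arctan2(y+16+5,zc)))
E
python3 -m jog '[[[0.9,-0.2,0.3],0,0],[[0.9,-0.1,0.3],0,0],[[0.8,0,0.2],0,0]]'|grep force; python3 -c "
from h import *
show()"
```

```text
force: [-1.2, -7.1, 3.8]
tier x 3.4 yrel 23.6 tipz 111.3 | f_y -6.9 f_z 3.8 mx -1.22 t 16.275
torque if edge contact 0.33450655268302637 phi 59.475306813072294
```

```bash
python3 -m jog '[[[-0.3,0,-2],0,0],[[0,-0.2,-2.5],0,0],[[-4.5,-0.1,0],0,0],[[-4,0,0],0,0],[[0,0,2],0,0],[[0,0,2],0,0],[[0,0,0],0,0]]' 20; python3 -c "
from h import *
show()"
```

```text
time_s: 17.15
ee_pos: [488.5, -245.7, 144.0]
ee_rot: [179.0, 2.1, 98.0]
force: [-0.4, -0.1, -0.3]
gripper_width: 0.7
tier x 3.2 yrel -64.6 tipz 125.0 | f_y -0.0 f_z -0.3 mx -0.09 t 17.15
torque if edge contact 0.01737135232003128 phi -47.46430041446586
```

```bash
python3 -m jog '[[[0,-0.3,1.3],0,0],[[1,0,0.1],0,0],[[1,0,0],0,0],[[0.8,0,0.1],0,0]]' |grep force; python3 -c "
from h import *
show()"; python3 -m jog '[[[0.8,0,0.2],0,0],[[0.8,0,0.2],0,0]]'|grep force;python3 -c "
from h import *
show()"; python3 -m jog '[[[0.8,0,0.2],0,0],[[0.8,0,0.2],0,0]]'|grep force;python3 -c "
from h import *
show()"
```

```text
force: [0.8, -7.5, 3.8]
tier x 2.8 yrel -40.9 tipz 113.0 | f_y -7.5 f_z 3.8 mx -1.31 t 17.65
torque if edge contact 0.11427467880377667 phi -35.351313508424724
force: [-2.8, -6.6, 4.8]
tier x 4.4 yrel -28.5 tipz 112.3 | f_y -6.3 f_z 4.8 mx -1.10 t 17.9
torque if edge contact 0.11276917406258163 phi -15.386860829618294
force: [-5.3, -13.8, 8.9]
tier x 4.6 yrel -17.5 tipz 111.5 | f_y -13.1 f_z 8.9 mx -2.42 t 18.15
torque if edge contact 0.3347671988913965 phi 7.430404450952544
```

```bash
for k in 1; do python3 -m jog '[[[0.8,-0.1,0],0,0],[[0.8,0,0],0,0]]' |grep force; python3 -c "
from h import *
show()"; python3 -m jog '[[[0.8,-0.1,0.1],0,0],[[0.8,0,0.1],0,0]]'|grep force;python3 -c "
from h import *
show()"; done
```

```text
force: [-0.9, -13.5, -1.7]
tier x 4.0 yrel -7.9 tipz 113.3 | f_y -13.3 f_z -1.7 mx -2.50 t 18.4
torque if edge contact 0.36353173773726544 phi 24.799988478578605
force: [-0.9, -11.5, 1.7]
tier x 3.9 yrel 2.0 tipz 113.1 | f_y -11.4 f_z 1.7 mx -2.19 t 18.65
torque if edge contact 0.3497657486950217 phi 39.199949536970614
```

```bash
for k in 1; do python3 -m jog '[[[0.8,-0.1,0.2],0,0],[[0.8,0,0.2],0,0]]' |grep force; python3 -c "
from h import *
show()"; python3 -m jog '[[[0.8,-0.1,0.2],0,0],[[0.4,0,0.2],0,0]]'|grep force;python3 -c "
from h import *
show()"; done
```

```text
force: [-1.8, -8.8, 4.6]
tier x 4.1 yrel 12.6 tipz 111.2 | f_y -8.6 f_z 4.6 mx -1.81 t 18.9
torque if edge contact 0.35755959802094706 phi 52.03926047197501
force: [-2.8, -7.4, 5.3]
tier x 4.1 yrel 20.8 tipz 109.5 | f_y -7.1 f_z 5.3 mx -1.34 t 19.15
torque if edge contact 0.367009975350301 phi 59.678897739086196
```

Total is about 2 rad and still free. Next I repeat the stroke.

```bash
python3 -m jog '[[[-0.3,0,-2],0,0],[[0,-0.3,-2.5],0,0],[[-4.5,-0.1,0],0,0],[[-3.8,-0.1,0],0,0],[[0,0,2],0,0],[[0,0,2],0,0],[[0,0,1],0,0],[[0,0,0],0,0]]' 20; python3 -c "
from h import *
show()"
```

```text
time_s: 20.15
ee_pos: [492.5, -242.5, 141.4]
ee_rot: [176.4, 8.2, 100.2]
force: [0.1, 0.1, 0.3]
gripper_width: 0.8
tier x 7.5 yrel -61.9 tipz 122.4 | f_y 0.1 f_z 0.3 mx 0.05 t 20.15
torque if edge contact -0.018487657906814704 phi -47.556622154210565
```

```bash
python3 -m jog '[[[1,0,0.1],0,0],[[1,0,0],0,0],[[0.8,0,0],0,0],[[0.7,0,0],0,0]]' |grep force; python3 -c "
from h import *
show()"; python3 -m jog '[[[0.7,0,0.1],0,0],[[0.7,0,0.1],0,0]]'|grep force;python3 -c "
from h import *
show()"; python3 -m jog '[[[0.7,0,0.1],0,0],[[0.7,0,0.1],0,0]]'|grep force;python3 -c "
from h import *
show()"
```

```text
force: [-1.6, -6.5, 4.6]
tier x 9.1 yrel -33.0 tipz 124.0 | f_y -6.3 f_z 4.6 mx -1.08 t 20.65
torque if edge contact 0.1689699215614347 phi -17.0853523439564
force: [-1.1, -5.5, 3.4]
tier x 10.5 yrel -22.2 tipz 124.2 | f_y -5.4 f_z 3.4 mx -0.99 t 20.9
torque if edge contact 0.1899019875284461 phi -1.72559377953123
force: [-1.8, -8.2, 1.4]
tier x 10.9 yrel -11.1 tipz 123.5 | f_y -8.0 f_z 1.4 mx -1.52 t 21.15
torque if edge contact 0.31419147890447585 phi 14.438787508750472
```

```bash
python3 -m jog '[[[0.8,-0.5,0.3],0,0],[[0.6,-0.4,0.3],0,0]]' |grep force; python3 -c "
from h import *
show()"; python3 -m jog '[[[0.7,-0.4,0.3],0,0],[[0.6,-0.2,0.2],0,0]]'|grep force;python3 -c "
from h import *
show()
print(telemetry.state()['ee_rot'])"
```

```text
force: [2.1, -7.1, 7.3]
tier x 10.0 yrel -3.7 tipz 121.6 | f_y -7.3 f_z 7.3 mx -1.30 t 21.4
torque if edge contact 0.3567414600891698 phi 25.37448276070248
force: [2.8, -8.0, 1.7]
tier x 10.5 yrel 3.6 tipz 119.9 | f_y -8.3 f_z 1.7 mx -1.59 t 21.65
torque if edge contact 0.32320192828481886 phi 35.11651848367664
[172.79679442  12.62909228 101.06402426]
```

```bash
cat > g.py <<'E'
import sys;from h import *
from scipy.spatial.transform import Rotation as Ro
s=telemetry.state();p=np.load('tier.npy');c,n=np.cos(p[2]),np.sin(p[2])
R=Ro.from_euler('xyz',s['ee_rot'],degrees=True).as_matrix()
B=np.array([[c,-n,0],[n,c,0],[0,0,1]])
for a in sys.argv[1:]: print(a,np.round(R.T@B@np.array(eval(a))/10,2))
t=B.T@(R[:,2]); q=B.T@np.array([s['ee_pos'][0]-p[0],s['ee_pos'][1]-p[1],s['ee_pos'][2]])
print('tip tier',q+19*t+[0,101,0],'lean',t, s['ee_rot'])
E
python3 g.py '(0,-7,0)' '(-13,0,0)' '(0,7,-2)' '(0,0,45)'
```

```text
(0,-7,0) [-0.68 -0.08  0.14]
(-13,0,0) [ 0.11 -1.28 -0.19]
(0,7,-2) [0.72 0.06 0.05]
(0,0,45) [-0.98  0.55 -4.36]
tip tier [ 13.24578617  -0.33085258 120.53427148] lean [ 0.14412709 -0.20494157 -0.96810451] [172.79679442  12.62909228 101.06402426]
```

```bash
python3 -m jog '[[[-0.7,-0.1,0.1],0,0],[[0.1,-0.7,-0.1],0,0],[[0.1,-0.7,0.3],0,0],[[0,0,0.5],0,0]]' |grep force; python3 g.py '(0,10,0)' '(0,8,-1)' '(-5,0,0)'; python3 -c "
from h import *
show()"
```

```text
force: [-0.9, -3.9, 6.6]
(0,10,0) [ 0.97  0.12 -0.21]
(0,8,-1) [ 0.8   0.08 -0.07]
(-5,0,0) [ 0.04 -0.49 -0.07]
tip tier [ -1.01037005  -7.87767335 113.34184048] lean [ 0.14612494 -0.20581052 -0.96762055] [172.69687667  12.69999509 101.11211938]
tier x -3.8 yrel -4.0 tipz 112.7 | f_y -3.8 f_z 6.6 mx -0.77 t 22.15
torque if edge contact 0.18481617527913302 phi 31.562791735898145
```

```bash
python3 -m jog '[[[1,0.1,-0.1],0,0],[[1,0.1,-0.1],0,0]]' |grep force; python3 -c "
from h import *
show()"; python3 -m jog '[[[1,0.1,-0.1],0,0],[[0.6,0.1,-0.1],0,0]]' |grep force; python3 -c "
from h import *
show()"; python3 g.py '(0,10,0)' '(0,-4,20)' '(0,0,25)' '(0,-45,0)' '(0,0,-40)'
```

```text
force: [0.8, -10.1, 3.5]
tier x 0.1 yrel 10.6 tipz 113.3 | f_y -10.2 f_z 3.5 mx -1.78 t 22.4
torque if edge contact 0.38001676693372904 phi 48.149628025736725
force: [-0.2, -7.3, 4.2]
tier x 1.4 yrel 23.3 tipz 113.4 | f_y -7.3 f_z 4.2 mx -1.39 t 22.65
torque if edge contact 0.37246104947354514 phi 57.316257846169314
(0,10,0) [ 0.97  0.13 -0.22]
(0,-4,20) [-0.87  0.22 -1.83]
(0,0,25) [-0.6   0.33 -2.4 ]
(0,-45,0) [-4.35 -0.56  1.01]
(0,0,-40) [ 0.96 -0.53  3.85]
tip tier [  4.4271382   18.99464288 114.12668597] lean [ 0.15826065 -0.22444667 -0.96154941] [172.14553354  13.91448204 101.32410642]
```

```bash
python3 -m jog '[[[-0.9,0.2,-1.8],0,0],[[-0.6,0.3,-2.4],0,0],[[-4.2,-0.7,1],0,0],[[-3.9,-0.7,0.9],0,0],[[0.5,-0.3,1.9],0,0],[[0.6,-0.3,1.9],0,0],[[0,0,0.4],0,0]]' |grep force;python3 g.py '(0,10,0)' '(-5,0,0)' '(0,0,-10)'; python3 -c "
from h import *
show()"
```

```text
force: [0.1, 0.4, 0.5]
(0,10,0) [ 0.97  0.12 -0.22]
(-5,0,0) [ 0.05 -0.49 -0.08]
(0,0,-10) [ 0.24 -0.13  0.96]
tip tier [ -1.36391617 -70.61816234 110.76350906] lean [ 0.15423485 -0.22068552 -0.96307295] [172.35818585  13.66275204 101.3289497 ]
tier x -4.3 yrel -66.4 tipz 110.1 | f_y 0.4 f_z 0.5 mx 0.10 t 23.525
torque if edge contact -0.03729296560317157 phi -61.113659627234114
```

```bash
cat > ck.py <<'E'
import sys;from h import *
from scipy.spatial.transform import Rotation as Ro
s=telemetry.state();p=np.load('tier.npy');c,n=np.cos(p[2]),np.sin(p[2])
B=np.array([[c,-n,0],[n,c,0],[0,0,1]]);R=Ro.from_euler('xyz',s['ee_rot'],degrees=True).as_matrix()
t=B.T@(s['ee_pos']+19*R[:,2]-[p[0],p[1],0])+[0,101,0];f=B.T@s['force'];m=B.T@s['torque']
zc=t[2]-85;T=(-f[1]*zc+f[2]*(t[1]+16))/1000
print('tip',t.round(1),'f',f.round(1),'mx %.2f'%m[0],'T edge %.3f'%T,'phi %.0f'%np.degrees(np.arctan2(t[1]+21,zc)))
sys.exit(1 if (T>0.46 or (t[1]<-16 and -f[1]>11)) else 0)
E
J="python3 -m jog"
$J '[[[1.3,0.1,-0.2],0,0],[[1,0.1,-0.2],0,0],[[0.8,0.1,-0.2],0,0]]' >/dev/null; python3 ck.py && $J '[[[0.9,0.1,-0.2],0,0]]' >/dev/null; python3 ck.py && $J '[[[0.9,0.1,-0.2],0,0]]' >/dev/null; python3 ck.py && $J '[[[0.9,0.1,-0.2],0,0]]' >/dev/null; python3 ck.py
```

```text
tip [  2.  -43.6 115.4] f [-2.7 -6.4  2.3] mx -1.06 T edge 0.131 phi -37
tip [  2.4 -35.2 117.2] f [-3.9 -5.9  1.7] mx -0.86 T edge 0.159 phi -24
tip [  2.6 -26.2 118.4] f [-0.3 -5.  -2.3] mx -0.79 T edge 0.189 phi -9
tip [  3.2 -17.3 119.4] f [ 1.1 -7.2 -1.6] mx -1.08 T edge 0.251 phi 6
```

```bash
J="python3 -m jog"
python3 ck.py && $J '[[[0.8,0,0],0,0]]' >/dev/null; python3 ck.py && $J '[[[0.8,0,0],0,0]]' >/dev/null; python3 ck.py && $J '[[[0.7,0,0.1],0,0]]' >/dev/null; python3 ck.py && $J '[[[0.7,0,0.1],0,0]]' >/dev/null;python3 ck.py
```

```text
tip [  3.2 -17.3 119.4] f [ 1.1 -7.2 -1.6] mx -1.08 T edge 0.251 phi 6
tip [  4.1 -10.7 119.4] f [  1.3 -12.   -1.3] mx -1.99 T edge 0.405 phi 17
tip [  4.5  -4.5 119.2] f [ -0.7 -12.1   0.5] mx -2.01 T edge 0.419 phi 26
tip [  4.8   0.5 118.3] f [ -2.6 -10.7   2. ] mx -1.92 T edge 0.390 phi 33
tip [  5.1   5.5 117.4] f [-1.4 -9.3  2.9] mx -1.75 T edge 0.362 phi 39
```

```bash
J="python3 -m jog"
$J '[[[0.7,-0.1,0.1],0,0]]' >/dev/null; python3 ck.py && $J '[[[0.7,-0.1,0.1],0,0]]' >/dev/null; python3 ck.py && $J '[[[0.7,0,0.1],0,0]]' >/dev/null; python3 ck.py && $J '[[[0.6,0,0.1],0,0]]' >/dev/null;python3 ck.py
python3 -c "
from h import *
a=grab('scene','s6');d=grab('side','d6')
cv2.imwrite('pics/v11.png',np.hstack([cv2.resize(a['color'][140:230,190:280],(400,400),interpolation=2),cv2.resize(d['color'][150:210,230:310],(400,300),interpolation=2).copy() if 0 else cv2.resize(d['color'][130:210,230:310],(400,400),interpolation=2)])[:,:,::-1])"
```

```text
tip [  5.   10.4 116.6] f [-0.5 -8.9  4.3] mx -1.58 T edge 0.395 phi 45
tip [  4.7  15.5 115.7] f [-1.3 -7.5  4. ] mx -1.49 T edge 0.356 phi 50
tip [  4.9  21.  114.8] f [-3.1 -6.8  4.1] mx -1.37 T edge 0.355 phi 55
tip [  5.   25.7 114. ] f [-3.1 -5.7  4. ] mx -1.25 T edge 0.333 phi 58
```

View pics/v11.png

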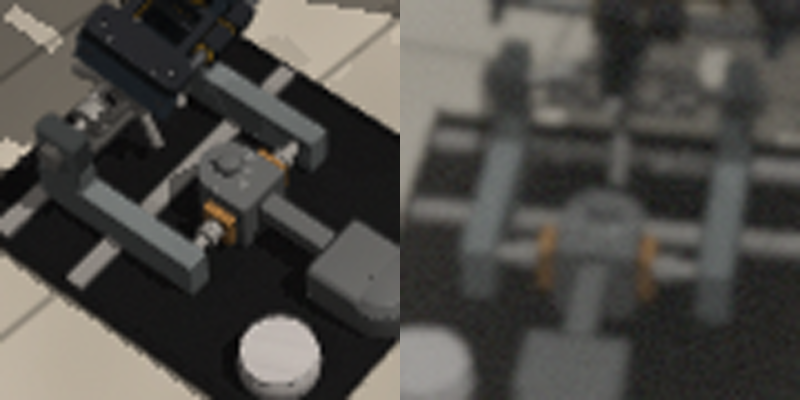

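Pads almost touch the heel on both sides (side view: pads at 556/640, heel about 560–640). I'll reset for the next spoke with fine steps.

```bash
python3 g.py '(0,-4,20)' '(0,0,25)' '(-3,-46,0)' '(0,0,-22)'
```

```text
(0,-4,20) [-0.98  0.25 -1.77]
(0,0,25) [-0.75  0.39 -2.35]
(-3,-46,0) [-4.33 -1.02  1.21]
(0,0,-22) [ 0.66 -0.34  2.07]
tip tier [  5.00313469  26.39311989 113.75076717] lean [ 0.19566111 -0.27540028 -0.94120742] [170.55003216  17.41616148 102.29137281]
```

```bash
python3 -m jog '[[[-1,0.2,-1.8],0,0],[[-0.7,0.4,-2.4],0,0],[[-4.3,-1,1.2],0,0],[[-4.3,-1,1.2],0,0],[[0.6,-0.3,2.1],0,0],[[0.6,-0.3,2.1],0,0],[[0,0,0.3],0,0]]' |grep force;python3 ck.py; python3 g.py '(0,10,0)' '(5,0,0)' '(0,0,-10)'
```

```text
force: [-0.2, 0.8, -0.1]
tip [  3.4 -68.  116.7] f [-0.1  0.8 -0.1] mx 0.06 T edge -0.021 phi -56
(0,10,0) [ 0.95  0.16 -0.27]
(5,0,0) [-0.05  0.49  0.1 ]
(0,0,-10) [ 0.3  -0.17  0.94]
tip tier [  3.37674021 -67.96470004 116.71906686] lean [ 0.20583921 -0.27304863 -0.93972053] [169.94397439  17.37278957 102.28167011]
```

```bash
J="python3 -m jog"
$J '[[[1.1,-0.1,0],0,0],[[1,0,0],0,0],[[0.6,0,-0.1],0,0]]' >/dev/null; python3 ck.py && $J '[[[0.6,0.1,-0.2],0,0]]' >/dev/null; python3 ck.py && $J '[[[0.6,0.1,-0.2],0,0]]' >/dev/null; python3 ck.py && $J '[[[0.6,0.1,-0.2],0,0]]' >/dev/null;  python3 ck.py
```

```text
tip [  4.8 -45.2 116.5] f [-2.3 -6.1  2.4] mx -0.94 T edge 0.123 phi -37
tip [  5.  -39.1 118.3] f [-0.7 -6.2 -1.9] mx -0.68 T edge 0.250 phi -28
tip [  5.5 -32.8 120. ] f [-0.2 -7.3 -0.2] mx -0.74 T edge 0.258 phi -19
tip [  6.  -26.6 121.6] f [-0.3 -6.3 -0.3] mx -0.94 T edge 0.234 phi -9
```

```bash
J="python3 -m jog"
$J '[[[0.5,0,-0.1],0,0]]' >/dev/null; python3 ck.py && $J '[[[0.5,0,0],0,0]]' >/dev/null; python3 ck.py
```

```text
tip [  6.5 -22.  122.7] f [ 1.3 -7.5 -1.1] mx -1.13 T edge 0.290 phi -2
tip [  7.1 -17.9 122.9] f [ 0.4 -9.1 -1.3] mx -1.30 T edge 0.348 phi 5
```

```bash
J="python3 -m jog"
$J '[[[0.4,0,0],0,0]]' >/dev/null; python3 ck.py; python3 -c "
from h import *
a=grab('scene','s7');d=grab('side','d7')
cv2.imwrite('pics/v12.png',np.hstack([cv2.resize(a['color'][140:230,190:280],(400,400),interpolation=2),cv2.resize(d['color'][130:210,230:310],(400,400),interpolation=2)])[:,:,::-1])"; python3 ck.py
```

```text
tip [  8.4 -15.1 123.7] f [  1.4 -11.9  -1.8] mx -1.68 T edge 0.460 phi 9
tip [  8.4 -14.9 123.8] f [ 1.3 -8.1 -0.9] mx -1.18 T edge 0.314 phi 9
```

```bash
J="python3 -m jog"
$J '[[[0.2,0,0],0,0]]' >/dev/null; python3 ck.py; $J '[[[0.1,0,0],0,0]]' >/dev/null; python3 ck.py
```

```text
tip [  8.9 -14.4 124.8] f [ -0.9 -12.6  -2.4] mx -1.99 T edge 0.498 phi 9
tip [  9.1 -14.2 125.8] f [ 0.1 -6.9 -1.4] mx -1.11 T edge 0.278 phi 9
```

```bash
J="python3 -m jog"
$J '[[[0.4,0,0.1],0,0]]' >/dev/null; python3 ck.py; python3 g.py '(0,-10,0)'
```

```text
tip [  9.3 -12.5 125.6] f [ -3.4 -14.1   3.7] mx -2.41 T edge 0.587 phi 12
(0,-10,0) [-0.93 -0.19  0.31]
tip tier [  9.28597095 -12.4614424  125.55621266] lean [ 0.24180819 -0.31027696 -0.9193786 ] [168.29375623  20.13116157 102.85814831]
```

Torque is now about 0.59–0.65 N m (roughly 60–70 N per pad). I'll stop tightening, back off and check.

```bash
python3 g.py '(0,-6,0)' '(0,-10,25)' '(0,0,40)'; python3 -m jog '[[[-0.6,-0.1,0.2],0,0],[[-0.3,-0.1,0],0,0],[[-1.6,0.3,-2],0,0],[[-1.2,0.8,-3.6],0,0],[[-1.2,0.8,-3.6],0,0],[[0,0,0],0,0],[[0,0,0],0,0]]'; python3 ck.py; python3 -c "
from h import *
a=grab('scene','s8');d=grab('side','d8')
cv2.imwrite('pics/v13.png',np.hstack([cv2.resize(a['color'][140:230,190:280],(400,400),interpolation=2),cv2.resize(d['color'][130:210,230:310],(400,400),interpolation=2)])[:,:,::-1])"
```

```text
(0,-6,0) [-0.56 -0.11  0.19]
(0,-10,25) [-1.79  0.29 -1.99]
(0,0,40) [-1.38  0.76 -3.68]
tip tier [  9.28597095 -12.4614424  125.55621266] lean [ 0.24180819 -0.31027696 -0.9193786 ] [168.29375623  20.13116157 102.85814831]
time_s: 28.72
ee_pos: [484.3, -199.1, 249.7]
ee_rot: [168.2, 19.9, 102.9]
force: [-1.2, 0.1, -0.3]
gripper_width: 0.6
tip [  8.5 -23.7 232.2] f [-1.2  0.2 -0.3] mx 0.11 T edge -0.032 phi -1
```

View pics/v13.png

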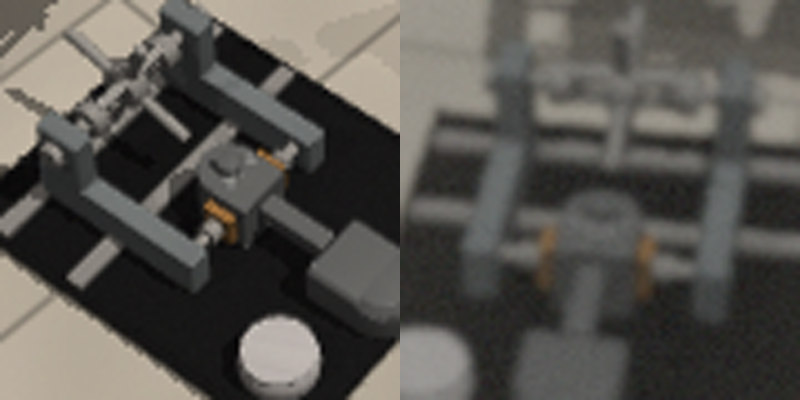

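```bash
python3 g.py '(-8,-11,0)' '(0,0,-40)' '(0,10,0)'
```

```text
(-8,-11,0) [-0.94 -0.98  0.14]
(0,0,-40) [ 1.36 -0.77  3.68]
(0,10,0) [ 0.93  0.19 -0.31]
tip tier [  8.60656299 -23.87715853 231.94079779] lean [ 0.24349149 -0.3066064  -0.92016543] [168.19536112  19.94061057 102.93191412]
```

```bash
J="python3 -m jog"; $J '[[[-1,-1,0.1],0,0],[[1.4,-0.8,3.7],0,0],[[1.4,-0.8,3.7],0,0],[[1.2,-0.7,3.3],0,0],[[0,0,0],0,0]]' >/dev/null; python3 ck.py; python3 g.py '(0,10,0)' '(-5,0,0)'
```

```text
tip [ -3.1 -33.8 108.2] f [-0.2  0.2  0. ] mx 0.11 T edge -0.004 phi -29
(0,10,0) [ 0.93  0.19 -0.3 ]
(-5,0,0) [ 0.06 -0.48 -0.12]
tip tier [ -3.12238288 -33.84286578 108.24968968] lean [ 0.23706411 -0.30247881 -0.92320484] [168.59627668  19.64435242 103.10139951]
```

```bash
J="python3 -m jog"; $J '[[[0.7,0.2,-0.2],0,0]]' >/dev/null; python3 ck.py;  $J '[[[0.3,0.1,-0.1],0,0]]' >/dev/null; python3 ck.py && $J '[[[0.3,0.1,-0.1],0,0]]' >/dev/null; python3 ck.py
```

```text
tip [ -1.8 -26.6 108.7] f [ 1.  -0.5  1.7] mx 0.16 T edge -0.007 phi -13
tip [ -0.8 -23.1 110. ] f [-0.2 -0.5  0.7] mx 0.20 T edge 0.007 phi -5
tip [  0.5 -19.7 111.4] f [-0.4  0.6  0. ] mx 0.12 T edge -0.015 phi 3
```

```bash
J="python3 -m jog"; for k in 1; do $J '[[[0.3,0,0],0,0]]' >/dev/null; python3 ck.py; done; $J '[[[0.3,0,0],0,0]]' >/dev/null; python3 ck.py && $J '[[[0.3,0,0],0,0]]' >/dev/null; python3 ck.py
```

```text
tip [  1.  -18.3 112.1] f [ -1.6 -12.7  -2. ] mx -1.97 T edge 0.348 phi 6
tip [  1.5 -17.6 112.8] f [  0.7 -14.3  -1.8] mx -2.07 T edge 0.401 phi 7
tip [  1.5 -17.6 112.8] f [  0.7 -14.3  -1.8] mx -2.07 T edge 0.401 phi 7
```

It resists about 14 N at the spoke (≥0.6 N m) with almost no motion, so it's firm. I'll back off and hand in.

```bash
python3 -m jog '[[[-0.7,-0.1,0.2],0,0],[[-0.6,-0.1,0.1],0,0],[[-1.5,0.5,-2.5],0,0],[[-1.4,0.8,-3.7],0,0],[[-1.4,0.8,-3.7],0,0],[[0,0,0],0,0],[[0,0,0],0,0]]'; python3 ck.py; python3 -c "
from workcell import viewer
from h import *
a=grab('scene','s9');b=load('s8');x=(slice(140,230),slice(190,280))
print('image change around tree',np.abs(a['color'][170:245,225:300].astype(int)-b['color'][170:245,225:300]).mean())
from workcell import job_done
print(job_done())"
```

```text
time_s: 30.95
ee_pos: [479.7, -212.7, 245.6]
ee_rot: [168.1, 20.2, 103.1]
force: [-1.0, 0.5, -0.9]
gripper_width: 0.1
tip [  2.6 -36.8 228.2] f [-0.9  0.6 -0.9] mx 0.16 T edge -0.065 phi -6
image change around tree 0.8584888888888889
the job is handed in; nothing more can be done
None
```

I laid the small shoe tree flat on the tier with its toe away from the turnbuckle, then tightened the turnbuckle until the heel was firm. The job was handed in at about 31 s, and no verdict is reported.

- **Getting it there:** The last joint's range did not allow the turn in one go. I set the tree down part-way, regrasped it the other way round and then placed it.
- **Placing:** After letting go, the wrist view put the neck about 1 mm across and 1 to 3 mm along from its place. Both pads had clear gaps of roughly 10 mm.
- **Tightening:** I turned the turnbuckle about 5.8 rad in five strokes, pushing the spokes one by one. Free torque read 0.31–0.42 N m, and the last turning push read 0.59–0.65 N m, which I take as roughly 60–70 N per pad.
- **Final check:** A second push from a re-centred position met 14 N, at least 0.6 N m, with hardly any movement. The last viewed picture shows both pads on the heel, and the tin had not visibly moved.

**Doubts:**
- **Pad force:** My load estimates ranged from about 40 to 90 N because the contact height on the spoke was uncertain. I never measured the pad force directly.
- **Tool tilt:** The tool leaned about 20° by the end from pushing. It was raised clear of everything when I handed in.
- **Other things:** I didn't check the positions of the brush, bowl, multi-tool and shoehorn at the end, though nothing came near them.

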